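# Sort capped tubes through a two-way diverter

### The job

Sort the two sample tubes through the two-way diverter on the bench: the red-capped tube must end up in the red tray and the blue-capped tube in the blue tray. Do the red one first; each time, throw the lever fully over to the side of the right tray before you drop the tube into the hopper, so that it rolls down the flap into that tray. Leave the other things on the bench where they are.

Things in the scene. Friction and masses are not known exactly. Their poses are not given: they have to be found in the camera images.
- diverter: Fixed diverter: white open hopper over a tilting flap, on an aluminium base 215 x 285 x 6 mm. Origin: centre of the base's underside, on the bench; x points away from the lever (away from the robot), y to its left. Hopper inside: 154 mm along x, about 120 mm along y at the rim, 104 mm lower down. Drop a tube lying level along x, from the rim or little above. A tray stands at either side (y).
- hopper_mouth (a point): Centre of the hopper's mouth, level with its rim, 180 mm above the bench, over the diverter's origin. Axes as the diverter's. The flap (148 along x by 110 mm along y) tilts about the diverter's x axis 70 mm below this point.
- flap (a joint): Tilt of flap and lever, rad, end stops at -0.6 and +0.6. 0: flap level, lever upright. Positive: lever leans to the diverter's left (+y), the flap's left edge is low and tubes roll into the left tray; negative: to the right. So the lever leans to the side the tubes go to. Starts near 0, stays where it is left (friction, about 1.3 N at the knob). Fully over: beyond 0.5.
- lever_knob (a point): Centre of the lever's black ball knob, 22 mm in diameter, on an 8 mm rod in front of the hopper (120 mm to -x of the diverter's centre, 26 mm clear of the hopper's end plate). Swings about the flap's axis (110 mm above the bench) on a radius of 95 mm: 205 mm above the bench when upright; 188 mm, and 54 mm to the side, when fully over.
- red_tray: Open red plastic tray fixed at one side of the diverter, partly under the flap: 180 (x) x 120 (y) x 45 mm high, walls 4 mm. Origin: centre of its underside, 6 mm above the bench, 69 mm to the left or right (y) of the diverter's centre; axes parallel to the diverter's. Which tray is on which side differs.
- blue_tray: Open blue plastic tray fixed at one side of the diverter, partly under the flap: 180 (x) x 120 (y) x 45 mm high, walls 4 mm. Origin: centre of its underside, 6 mm above the bench, 69 mm to the left or right (y) of the diverter's centre; axes parallel to the diverter's. Which tray is on which side differs.
- red_tube: Plastic sample tube with a red screw cap, 119 mm long, about 20 g; round white body 16 mm in diameter (conical over the 22 mm at the tip), cap 23 mm in diameter over the last 14 mm. Origin: the tip end, on the axis; its z axis runs along the tube from tip to cap. Starts lying level in one of the cradle's two lanes, its axis 32 mm above the bench.
- blue_tube: Plastic sample tube with a blue screw cap, 119 mm long, about 20 g; round white body 16 mm in diameter (conical over the 22 mm at the tip), cap 23 mm in diameter over the last 14 mm. Origin: the tip end, on the axis; its z axis runs along the tube from tip to cap. Starts lying level in one of the cradle's two lanes, its axis 32 mm above the bench.
- red_tube_mid (a point): Middle of the red-capped tube on its axis, 60 mm from the tip: the place to grip it. z axis along the tube towards the cap.
- blue_tube_mid (a point): Middle of the blue-capped tube on its axis, 60 mm from the tip: the place to grip it. z axis along the tube towards the cap.
- cradle: Grey cradle fixed to the bench, 110 (x) x 150 (y) mm, base 6 mm thick, 35 mm high. Origin: centre of its underside, on the bench. Two lanes along x at y = +45 and -45 mm; a tube lies in each on two notched 5 mm strips at x = +34 and -34 mm, so that 63 mm of its middle is free between them. Which tube is in which lane differs.
- timer: Bystander: white bench timer, 60 x 64 x 19 mm. Origin: centre of the underside.
- marker_black: Bystander: felt marker with a black cap, 137 mm long, 11 mm thick. Origin: centre of the underside.
- label_tape: Bystander: yellow roll of tape lying flat, 68 mm in diameter, 19 mm high. Origin: centre of the underside.
- bottle_b: Bystander: white screw-cap bottle, 66 mm in diameter, 102 mm high. Origin: centre of the underside.
Not all that is in view belongs to the job. Leave any brown or purple look-alike of the blue_tube alone.

How it is judged:
By the outcome, as a careful person would: the job done as asked, in the order asked, and still so for the second after the job is handed in, with the robot touching nothing.
It also fails if it takes over 69 s, if anything falls off the work surface, if the arm or the gripper's body presses on something with over 40 N, if the wrist force passes 120 N, or if a joint passes its speed limit or range.

### The arm

A 6-joint arm with a two-finger parallel gripper is mounted at the origin on a cart in front of the work surface, level with it; the furniture and walls round the work are solid. World frame = base frame: x ahead of the robot, y to its left, z up, the work surface at z = 0. Lengths are in m, angles in rad, forces in N, time in s.
With the tool pointing down it reaches from about 0.275 to 0.825 m from the base axis. Payload 4.9 kg.
Tool frame: the origin (TCP) lies midway between the tips of the shut fingers; the grasp point (between the pads) lies 19 mm behind it (bot.grip_depth is the distance from the TCP to the grasp point, in m); z points along the fingers, y is the line along which they close (so a half turn about z gives the same grasp; the last joint's range is limited). The gripper opens to 85 mm and grips with 20 to 120 N. Pads are 22 mm wide; open, the fingers measure 114 mm over their backs; the gripper's body (76 mm by 85 mm) begins 54 mm behind the grasp point. The pads swing forward as they close: fully open they stand 13 mm farther back than shut.
Start: joints at [-1.395, 0.326, -0.193, 1.052, 0, 1.437], TCP at [0.168, -0.524, 0.231] pointing down, gripper open.
Joint ranges: [-2.65, 2.65], [-0.97, 1.79], [-1.3, 1.35], [-1.93, 2.1], [-1.47, 1.37], [-3.14, 3.14]. Speed limits (rad/s): [2.57, 2.57, 3.14, 3.14, 3.14, 3.14].

### API

Orientations are given as a unit quaternion [w, x, y, z].
In Python, from cell import bot gives the robot as it stands. Calls block until the motion is done:
- bot.move_pose(position, orientation): joint-space move of the TCP to a pose.
- bot.move_linear(position, speed=0.15, rotation=None, until_force=None): straight line of the TCP; rotation=None keeps the orientation; speed is the mean speed in m/s. With until_force (N) it stops when the force on the tool has changed by that much, and returns True; else False.
- bot.goto_joints(angles): joint-space move.
- bot.set_gripper(opening, grasp_force=None): opening from 0.0 (shut) to 1.0 (fully open); grasp_force is the grip in N (None keeps the last); returns when the fingers have stopped.
- bot.wait(seconds).
- bot.solve_ik(position, orientation): joint angles nearest the present ones, or None.
- bot.camera(name): name is "scene" or "top" or "wrist"; returns the picture (480x640x3 uint8, red, green, blue); there is no depth.
- bot.calibration(name): a dict with "mtx" (3x3 intrinsics, pixels), "extrinsics" (4x4, takes a point from world to camera coordinates); the wrist camera has in their place "hand_eye" (4x4, takes a point from camera to tool coordinates, whose origin is the TCP and whose axes are the flange's). Camera axes: x right, y down, z forward; pixel columns grow to the right and rows downward; lengths in m; the calibration is good to about 2 mm. A picture is of the moment at which its call begins: read the wrist's pose just before it. calibration takes no time and is no camera call.
A pose or a line that the arm cannot do raises bot.PlanningError and nothing moves.
- bot.close_job(): hands the job in; it is judged then, once.
Trained networks look in the newest picture that a camera, given by its name, has taken for a name from the list of things; names that differ only in an ending like _2 or _b are one class to them, and where a whole thing is asked for, a point or a joint stands for the part that bears it (a point fixed in the world has none). Each returns a list of dicts, best first, with "confidence" (0 to 1); they miss things now and then, are a little off and sometimes report something else, mostly with a low value. They report only what shows in the picture. A call takes as long as a camera call. They do not tell look-alikes from the thing itself.
- bot.search_frame(camera, thing): "bbox" ([left, top, width, height] in pixels, round what is visible of it).
Readings, each from a call of its own:
- bot.read_clock(): time.
- bot.read_joint_positions(): joint angles.
- bot.read_joint_vel(): joint speeds.
- bot.read_joint_efforts(): joint torques, N m.
- bot.read_position(): TCP position.
- bot.read_tool_rot(): TCP orientation.
- bot.read_ft_force(): force on the tool from outside, world axes, zero at the start.
- bot.read_moment(): the same for the moment, N m.
- bot.read_gripper_width(): opening from 0.0 (shut) to 1.0 (fully open).
- bot.read_finger_force(): force on a finger pad.
Only numpy, scipy, OpenCV 4.12 (cv2) and the standard library are available. Lean on these libraries where they do the work, as an engineer would, in place of code of your own. Each camera call takes 0.05 s, during which the arm holds its last target. There are 200 camera calls.

## Working session

There is one attempt and no reset: what is moved stays moved. The work goes in short steps, each a Python script; the robot and the scene stay as the last script left them, time stands still between calls to the robot, and variables do not carry over. Pictures are saved under pics/ and viewed, at most 10 in all, crops included, and the job is handed in when it is done.

```bash
mkdir -p pics
cat > h.py <<'E'
from cell import bot
import numpy as np, cv2
def snap(cam,name):
    im=bot.camera(cam); cv2.imwrite(f'pics/{name}.png',im[:,:,::-1]); return im
def ray(cam,uv):
    c=bot.calibration(cam); d=np.linalg.inv(c['mtx'])@np.array([uv[0],uv[1],1.])
    E=np.array(c['extrinsics']); R=E[:3,:3]; return -R.T@E[:3,3], R.T@d
def onplane(cam,uv,z):
    o,d=ray(cam,uv); return o+d*(z-o[2])/d[2]
def proj(cam,p):
    c=bot.calibration(cam); E=np.array(c['extrinsics']); q=np.array(c['mtx'])@(E[:3,:3]@np.array(p)+E[:3,3]); return q[:2]/q[2]
E
python3 - <<'E'
from h import *
for c in ('scene','top'):
    snap(c,c+'0')
    for t in ('diverter','lever_knob','red_tray','blue_tray','red_tube','blue_tube','cradle'):
        print(c,t,[(np.round(r['bbox']).tolist(),round(r['confidence'],2)) for r in bot.search_frame(c,t)])
print(bot.read_clock())
E
```

```text
scene diverter [([228.0, 230.0, 25.0, 38.0], 0.75), ([199.0, 209.0, 88.0, 85.0], 0.68)]
scene lever_knob [([221.0, 229.0, 32.0, 36.0], 0.71)]
scene red_tray [([203.0, 247.0, 44.0, 43.0], 0.64), ([320.0, 270.0, 26.0, 17.0], 0.3)]
scene blue_tray [([249.0, 239.0, 40.0, 45.0], 0.88)]
scene red_tube [([253.0, 297.0, 21.0, 15.0], 0.52)]
scene blue_tube [([434.0, 253.0, 16.0, 3.0], 0.61)]
scene cradle []
top diverter [([188.0, 131.0, 115.0, 98.0], 0.86)]
top lever_knob [([212.0, 140.0, 52.0, 81.0], 0.6), ([194.0, 138.0, 35.0, 71.0], 0.54)]
top red_tray [([193.0, 139.0, 35.0, 71.0], 0.89), ([242.0, 146.0, 53.0, 73.0], 0.47)]
top blue_tray [([244.0, 149.0, 51.0, 69.0], 0.74)]
top red_tube [([403.0, 215.0, 26.0, 40.0], 0.79)]
top blue_tube [([447.0, 274.0, 40.0, 9.0], 0.79), ([371.0, 269.0, 10.0, 41.0], 0.69), ([374.0, 198.0, 20.0, 37.0], 0.61), ([242.0, 148.0, 53.0, 71.0], 0.35)]
top cradle [([365.0, 199.0, 67.0, 55.0], 0.58)]
0.8
```

View pics/scene0.png

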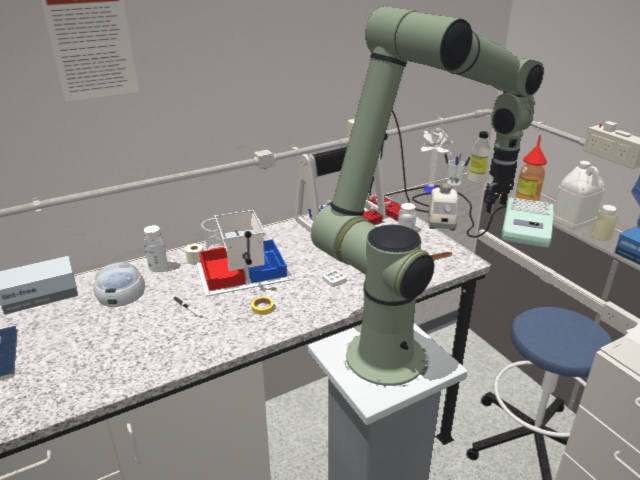

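View pics/top0.png

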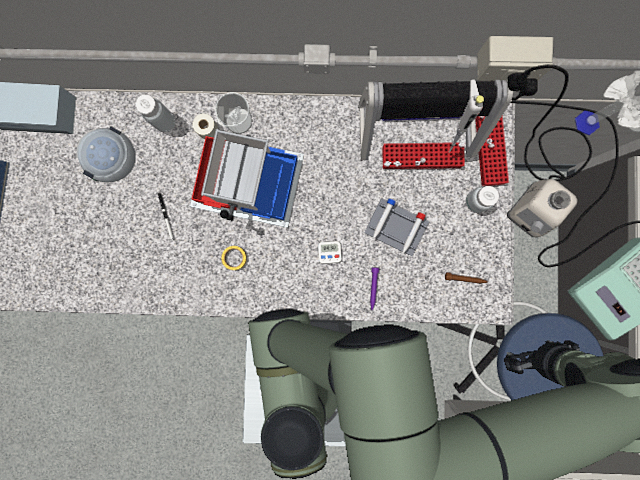

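The top view shows the diverter near (245,180), with the red tray on its left, the blue tray on its right and the knob near (227,214). The cradle is at (397,226), with the blue-capped tube in the left lane (cap at 391,203) and the red-capped one in the right lane (cap at 420,217). The purple and brown objects are look-alikes.

Run:
```python
from h import *
im=cv2.imread('pics/top0.png')
a=cv2.resize(im[125:235,180:310],None,fx=5,fy=5,interpolation=cv2.INTER_CUBIC)[:, :]
b=cv2.resize(im[190:262,355:440],None,fx=7,fy=7,interpolation=cv2.INTER_CUBIC)
cv2.imwrite('pics/a.png',a);cv2.imwrite('pics/b.png',b)
print(bot.calibration('top'))
for n,uv,z in [('bluecap',(391,203),.032),('bluetip',(377,236),.032),('redcap',(420,217),.032),('redtip',(407,248),.032),('knob',(227,214),.205),('cradle',(397,226),.01)]:
    print(n,onplane('top',uv,z).round(3))
c=bot.calibration('wrist');print(c)
```

```text
{'mtx': array([[481.55705472,   0.        , 319.18263957],
       [  0.        , 481.55705472, 242.73414226],
       [  0.        ,   0.        ,   1.        ]]), 'extrinsics': array([[ 0.02705168, -0.99953482, -0.01408356, -0.04996736],
       [-0.998484  , -0.02634227, -0.04832992,  0.40921543],
       [ 0.04793645,  0.01536962, -0.99873213,  1.34097343],
       [ 0.        ,  0.        ,  0.        ,  1.        ]])}
bluecap [ 0.524 -0.235  0.032]
bluetip [ 0.432 -0.198  0.032]
redcap [ 0.488 -0.315  0.032]
redtip [ 0.401 -0.281  0.032]
knob [0.465 0.182 0.205]
cradle [ 0.463 -0.256  0.01 ]
{'mtx': array([[364.13396754,   0.        , 316.65324058],
       [  0.        , 364.13396754, 241.2151889 ],
       [  0.        ,   0.        ,   1.        ]]), 'hand_eye': array([[-3.32802997e-04, -9.44422705e-01, -3.28733393e-01,
         8.57696933e-02],
       [ 9.99999703e-01, -8.57009891e-05, -7.66167792e-04,
        -2.01993792e-04],
       [ 6.95413481e-04, -3.28733551e-01,  9.44422453e-01,
        -1.42444084e-01],
       [ 0.00000000e+00,  0.00000000e+00,  0.00000000e+00,
         1.00000000e+00]])}
```

View pics/a.png

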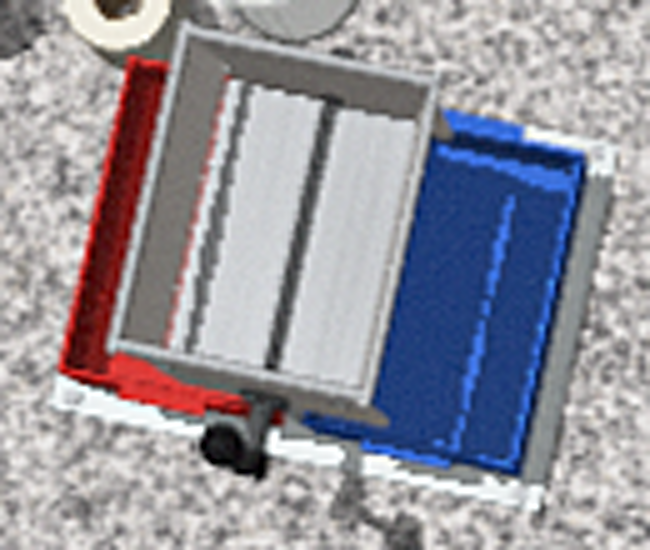

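View pics/b.png

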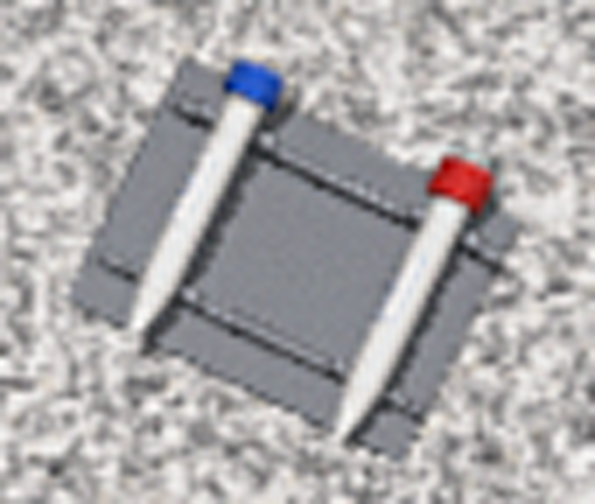

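Crop a gives the rim corners, base corners and the knob at about (224,214) full-frame. Crop b gives both tube axes. Next I fit the poses.

Run:
```python
from h import *
from scipy.optimize import least_squares
A=lambda u,v:(180+u/5,125+v/5); B=lambda u,v:(355+u/7,190+v/7)
base=[((-.1075,.1425,.006),A(62,395)),((-.1075,-.1425,.006),A(540,500)),((.1075,-.1425,.006),A(612,150))]
def w(p,l): c,s=np.cos(p[2]),np.sin(p[2]); return [p[0]+c*l[0]-s*l[1],p[1]+s*l[0]+c*l[1],l[2]]
f=lambda p:np.concatenate([proj('top',w(p,l))-uv for l,uv in base])
r=least_squares(f,[.55,.15,-.2]); print('div base',r.x.round(4),r.fun.round(1))
rim=np.array([onplane('top',A(*q),.18)[:2] for q in [(185,28),(438,75),(370,405),(112,350)]])
print('rim',rim.round(3).tolist(),rim.mean(0).round(4),[np.linalg.norm(rim[i]-rim[i-1]).round(3) for i in range(4)])
d=rim[0]+rim[1]-rim[2]-rim[3]; print('rim yaw',np.arctan2(d[1],d[0]))
p=r.x
print('knob seen',onplane('top',A(222,443),.205).round(4),'pred',np.round(w(p,(-.12,0,.205)),4))
for n,c,t in [('blue',B(258,65),B(138,335)),('red',B(468,160),B(342,437))]:
    c=onplane('top',c,.032);t=onplane('top',t,.032);e=c-t;L=np.linalg.norm(e)
    print(n,L.round(4),'mid',(t+e/L*.06).round(4),'yaw',np.arctan2(e[1],e[0]).round(4))
q=bot.read_tool_rot();print('q',q)
```

```text
div base [ 0.5869  0.1694 -0.1916] [-2.4  0.8  0.1  1.4  2.3 -2.3]
rim [[0.674, 0.22], [0.654, 0.093], [0.489, 0.121], [0.513, 0.25]] [0.5824 0.1711] [np.float64(0.165), np.float64(0.128), np.float64(0.168), np.float64(0.131)]
rim yaw -0.17673052001373732
knob seen [0.4653 0.1884 0.205 ] pred [0.4691 0.1923 0.205 ]
blue 0.117 mid [ 0.4822 -0.215   0.032 ] yaw -0.3948
red 0.1202 mid [ 0.4439 -0.2964  0.032 ] yaw -0.406
q [3.00367007e-05 9.88026039e-01 1.54287218e-01 1.15572688e-05]
```

```bash
cat >> h.py <<'E'
def Q(psi): return [0,np.cos(psi/2),np.sin(psi/2),0]
def wE():
    """wrist camera: world->cam extrinsics now"""
    p=np.array(bot.read_position()); q=bot.read_tool_rot()
    from scipy.spatial.transform import Rotation as Ro
    T=np.eye(4);T[:3,:3]=Ro.from_quat([q[1],q[2],q[3],q[0]]).as_matrix();T[:3,3]=p
    return np.linalg.inv(T@np.array(bot.calibration('wrist')['hand_eye']))
def wproj(E,P):
    q=np.array(bot.calibration('wrist')['mtx'])@(E[:3,:3]@np.array(P)+E[:3,3]); return q[:2]/q[2]
def wplane(E,uv,z):
    d=E[:3,:3].T@np.linalg.inv(bot.calibration('wrist')['mtx'])@np.array([uv[0],uv[1],1.]); o=-E[:3,:3].T@E[:3,3]
    return o+d*(z-o[2])/d[2]
E
python3 - <<'E'
from h import *
for psi in (-.18,np.pi-.18,-.4,np.pi-.4):
  for P in ([.465,.19,.33],[.444,-.296,.2],[.582,.171,.25]):
    s=bot.solve_ik(P,Q(psi)); print(round(psi,2),P,None if s is None else np.round(s,2))
bot.move_pose([.465,.19,.36],Q(-.18)); bot.set_gripper(.45)
E=wE(); snap('wrist','w0'); np.save('E0.npy',E)
for t in ('lever_knob','diverter'):print(t,[(np.round(r['bbox']).tolist(),round(r['confidence'],2)) for r in bot.search_frame('wrist',t)])
y=-.18
for l in [(-.12,0,.205),(-.082,.065,.18),(-.082,-.065,.18),(-.1075,.1425,.006),(-.1075,-.1425,.006)]:
    c,s=np.cos(y),np.sin(y); P=[.582+c*l[0]-s*l[1],.171+s*l[0]+c*l[1],l[2]]; print(l,wproj(E,P).round(0))
print(bot.read_clock())
E
```

```text
-0.18 [0.465, 0.19, 0.33] [ 0.24  0.19 -0.12  1.26  0.   -2.72]
-0.18 [0.444, -0.296, 0.2] [-0.73  0.32 -0.29  0.97  0.    2.6 ]
-0.18 [0.582, 0.171, 0.25] [ 0.16  0.42 -0.    1.15  0.   -2.8 ]
2.96 [0.465, 0.19, 0.33] [ 0.24  0.19 -0.12  1.26  0.    0.42]
2.96 [0.444, -0.296, 0.2] [-0.73  0.32 -0.29  0.97  0.   -0.55]
2.96 [0.582, 0.171, 0.25] [ 0.16  0.42 -0.    1.15  0.    0.34]
-0.4 [0.465, 0.19, 0.33] [ 0.24  0.19 -0.12  1.26  0.   -2.5 ]
-0.4 [0.444, -0.296, 0.2] [-0.73  0.32 -0.29  0.97  0.    2.82]
-0.4 [0.582, 0.171, 0.25] [ 0.16  0.42 -0.    1.15  0.   -2.58]
2.74 [0.465, 0.19, 0.33] [ 0.24  0.19 -0.12  1.26  0.    0.64]
2.74 [0.444, -0.296, 0.2] [-0.73  0.32 -0.29  0.97  0.   -0.33]
2.74 [0.582, 0.171, 0.25] [ 0.16  0.42 -0.    1.15  0.    0.56]
lever_knob [([254.0, 0.0, 117.0, 236.0], 0.84)]
diverter [([210.0, 0.0, 212.0, 233.0], 0.87)]
(-0.12, 0, 0.205) [315. 223.]
(-0.082, 0.065, 0.18) [241. 173.]
(-0.082, -0.065, 0.18) [389. 173.]
(-0.1075, 0.1425, 0.006) [210. 173.]
(-0.1075, -0.1425, 0.006) [421. 173.]
4.9333
```

View pics/w0.png

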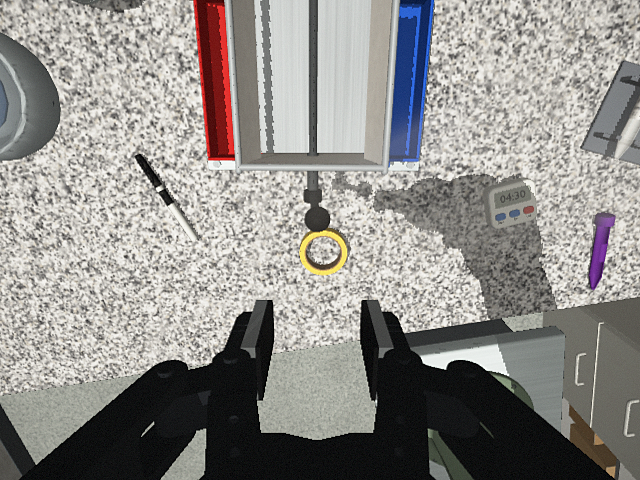

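The wrist view has the knob at (317,218), which puts it at about (.469,.190). The rim's front edge is centred at (311,169), so the flap is about level. I'll straddle the knob and push it left, to the red side.

```bash
cat >> h.py <<'E'
YAW=-.17; C=np.array([.586,.172]); EX=np.array([np.cos(YAW),np.sin(YAW)]); EY=np.array([-np.sin(YAW),np.cos(YAW)])
PSI=np.pi+YAW
def dv(x,y,z): return list(C+EX*x+EY*y)+[z]
def loc(p): d=np.array(p)[:2]-C; return np.round([d@EX,d@EY,p[2]],4)
E
python3 - <<'E'
from h import *
E=np.load('E0.npy'); k=wplane(E,(317,218),.205); print('knob',k,loc(k))
s=loc(k)
P=lambda y,z: list(k[:2]+EY*y)+[z]
bot.move_linear(P(0,.30),.2); bot.move_linear(P(0,.18),.15); print('F',np.round(bot.read_ft_force(),1))
r=bot.move_linear(P(.075,.168),.08,until_force=12); p=bot.read_position(); print(r,loc(p),np.round(bot.read_ft_force(),1))
q=p+0.; q[:2]-=EY*.008; bot.move_linear(list(q),.1); q[2]=.33; bot.move_linear(list(q),.2)
E=wE(); np.save('E1.npy',E); snap('wrist','w1'); print(bot.read_gripper_width(),bot.read_clock())
E
```

```text
knob [0.46778812 0.18999667 0.205     ] [-0.1196 -0.0023  0.205 ]
F [-0.5  0.5  0.3]
True [-0.1199  0.0597  0.169 ] [-1.6 -5.1  6.3]
0.45097121182593225 8.3667
```

View pics/w1.png

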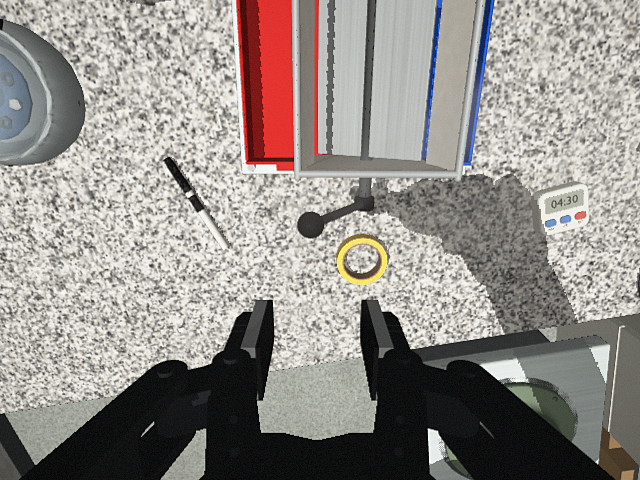

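The lever leans fully left, with the knob at (311,225) and the flap's left edge low on the red side. Next is the red tube, with a numeric cap check from close by.

Run:
```python
from h import *
k=wplane(np.load('E1.npy'),(311,225),.188); print('knob',loc(k))
psi=np.pi-.41
bot.move_pose([.444,-.296,.20],Q(psi))
E=wE(); im=snap('wrist','w2').astype(int); np.save('E2.npy',E)
mids={'red':(.4439,-.2964),'blue':(.4822,-.215)}; e=np.array([np.cos(.405),-np.sin(.405)]); caps={}
for n,ch in (('red',0),('blue',2)):
    cp=list(np.array(mids[n])+e*.052)+[.032]; u=wproj(E,cp)
    m=(im[:,:,ch]-np.delete(im,ch,2).max(2))>50
    yy,xx=np.nonzero(m); sel=np.hypot(xx-u[0],yy-u[1])<50
    uv=(xx[sel].mean(),yy[sel].mean()) if sel.sum() else None
    print(n,'pred',u.round(0),'seen',uv,sel.sum())
    if uv: caps[n]=wplane(E,uv,.036); print((caps[n]-cp).round(4))
d=caps['red']-caps['blue']; a=np.arctan2(d[1],d[0])+np.pi/2; print('dist',np.linalg.norm(d),'yaw',a)
for t in ('red_tube','blue_tube','cradle'):print(t,[(np.round(r['bbox']).tolist(),round(r['confidence'],2)) for r in bot.search_frame('wrist',t)])
for n in mids: print(n,[wproj(E,list(np.array(mids[n])+e*s)+[.032]).round(0) for s in (-.06,0,.059)])
print(bot.read_clock())
```

```text
knob [-0.1199  0.0558  0.188 ]
red pred [315. 270.] seen (np.float64(316.3064133016627), np.float64(273.10688836104515)) 421
[0.0016 0.0007 0.004 ]
blue pred [411. 273.] seen (np.float64(414.12794612794613), np.float64(275.24915824915826)) 297
[0.0012 0.0011 0.004 ]
dist 0.09011840554151734 yaw -0.4332272177569334
red_tube [([303.0, 147.0, 26.0, 139.0], 0.88)]
blue_tube [([356.0, 5.0, 33.0, 57.0], 0.86), ([46.0, 126.0, 122.0, 53.0], 0.86), ([405.0, 151.0, 30.0, 135.0], 0.72)]
cradle [([285.0, 149.0, 163.0, 118.0], 0.9)]
red [array([314., 146.]), array([315., 216.]), array([315., 277.])]
blue [array([422., 149.]), array([416., 219.]), array([411., 280.])]
10.5667
```

View pics/w2.png

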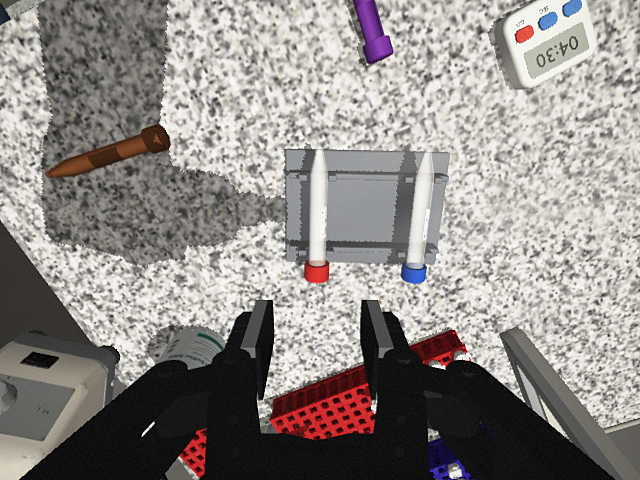

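The wrist view shows the red tube at (318,150–272) and the blue one at (425–414,150–272), with look-alikes well away. This agrees with the estimate to within 2 mm, and the yaw is about -0.43. I'll grasp the red tube and drop it.

```bash
cat >> h.py <<'E'
def deliver(mid,yaw):
    psi=np.pi+yaw
    bot.set_gripper(.6); bot.move_pose([*mid,.12],Q(psi)); bot.move_linear([*mid,.014],.12)
    bot.set_gripper(0,30); w=bot.read_gripper_width(); print('grip',w,bot.read_finger_force())
    bot.move_linear([*mid,.27],.25)
    bot.move_pose(dv(0,0,.27),Q(PSI)); bot.move_linear(dv(0,0,.170),.15)
    w=bot.read_gripper_width(); print('held',w,loc(bot.read_position()),bot.read_clock())
    return w
E
python3 - <<'E'
from h import *
yaw=-.43; e=np.array([np.cos(yaw),np.sin(yaw)])
cap=np.array([.4439,-.2964])+.052*np.array([np.cos(.405),-np.sin(.405)])+[.0016,.0007]
mid=cap-.052*e; print(mid)
w=deliver(mid,yaw)
if w>.1:
    bot.set_gripper(.5); bot.wait(.3); bot.move_linear(dv(0,0,.30),.25); bot.move_linear(dv(-.12,.05,.36),.25)
    bot.wait(.3); snap('wrist','w3'); print(bot.read_clock())
    for c in('wrist',):print([(np.round(r['bbox']).tolist(),round(r['confidence'],2)) for r in bot.search_frame(c,'red_tube')])
E
```

```text
[ 0.44602711 -0.29451169]
grip 0.17226049321722425 29.732493236660957
held 0.17685674879523008 [ 8.000e-04 -1.000e-04  1.709e-01] 16.475
18.9
[([348.0, 212.0, 22.0, 80.0], 0.79)]
```

View pics/w3.png

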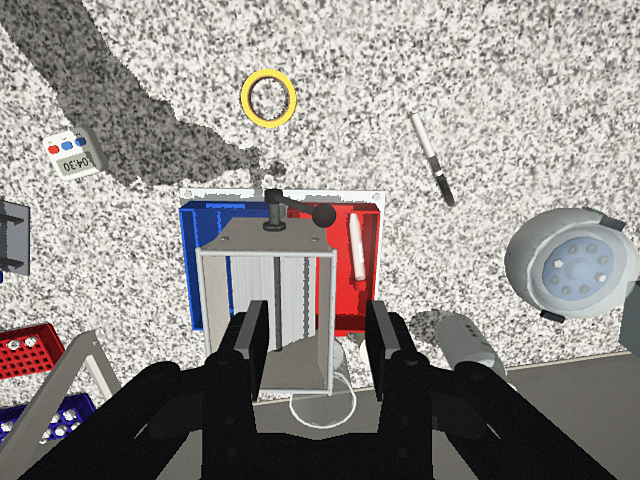

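The red tube lies in the red tray at (357,247). Next I throw the lever to the right and do the blue tube.

Run:
```python
from h import *
bot.set_gripper(.55); bot.move_linear(dv(-.12,.050,.28),.2); bot.move_linear(dv(-.12,.050,.172),.15); print('F',np.round(bot.read_ft_force(),1))
r0=bot.move_linear(dv(-.12,-.005,.182),.08,until_force=15)
r=bot.move_linear(dv(-.12,-.09,.168),.08,until_force=12); p=np.array(bot.read_position()); print(r0,r,loc(p),np.round(bot.read_ft_force(),1))
p[:2]+=EY*.008; bot.move_linear(list(p),.1); p[2]=.36; bot.move_linear(list(p),.25)
snap('wrist','w4'); print(bot.read_clock())
```

```text
F [ 0.2  0.2 -0.7]
False True [-0.1202 -0.063   0.1721] [0.7 5.9 2.9]
23.4
```

View pics/w4.png

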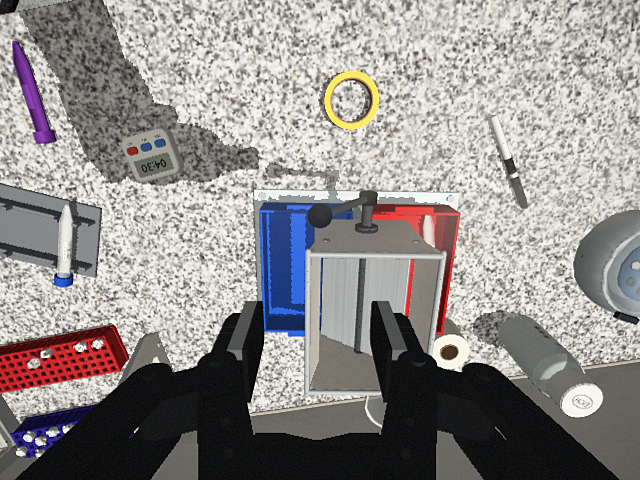

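The lever now leans fully to the blue side, with the knob at (320,216). The blue tube is still in its lane and the red tube still in its tray. I'll deliver the blue tube.

Run:
```python
from h import *
yaw=-.43; e=np.array([np.cos(yaw),np.sin(yaw)])
cap=np.array([.4822,-.215])+.052*np.array([np.cos(.405),-np.sin(.405)])+[.0012,.0011]
mid=cap-.052*e; print(mid)
w=deliver(mid,yaw)
if w>.1:
    bot.set_gripper(.5); bot.wait(.3); bot.move_linear(dv(0,0,.30),.25); bot.move_linear(dv(-.12,-.05,.36),.25)
    bot.wait(.5); snap('wrist','w5'); print(bot.read_clock())
```

```text
[ 0.48392711 -0.21271169]
grip 0.17705761036414597 29.78794164955616
held 0.17514068927400137 [ 0.0008 -0.0002  0.1709] 30.1
32.725
```

View pics/w5.png

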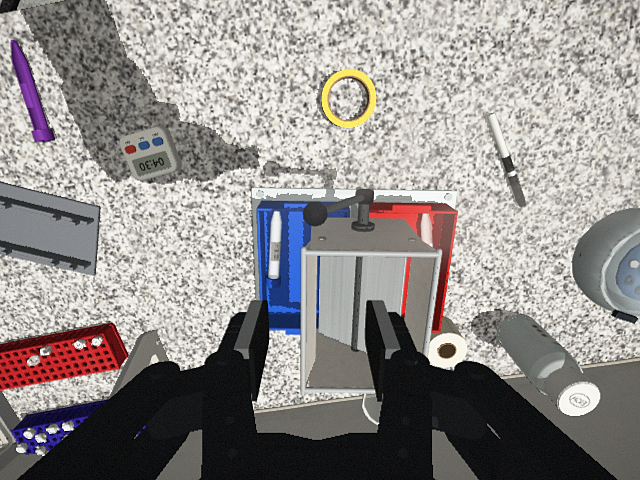

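The blue tube lies in the blue tray at (275,245), the red tube is still in the red tray at (427,230), and the bystanders are unmoved.

```bash
python3 -c "
from cell import bot
print(bot.close_job())"
```

```text
the job is handed in; nothing more can be done
None
```

The red-capped tube is in the red tray and the blue-capped tube is in the blue tray, sorted red first with the lever fully over each time; the bystanders did not move, and I handed the job in at about 33 s.

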